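Gauge a turned bush in the bench caliper and clip its setting

ROBOT

A 6-joint arm with a two-finger parallel gripper is mounted at the origin on the work surface. World frame = base frame: x ahead of the robot, y to its left, z up, the work surface at z = 0. Lengths are in mm, angles in rad, forces in N, time in s.
With the tool pointing down it reaches from about 325 to 900 mm from the base axis. Payload 6.1 kg.
Tool frame: the origin (TCP) lies between the finger pads; the fingertips stand ctrl.tips_ahead ahead of it and the grasp point (between the pads) lies 5 mm behind it (ctrl.tips_ahead is the distance from the TCP to the fingertips, in mm); z points along the fingers, y is the line along which they close (so a half turn about z gives the same grasp; the last joint's range is limited). The gripper opens to 87 mm and grips with 3 to 60 N. Pads are 19 mm wide; open, the fingers measure 117 mm over their backs; the gripper's body (75 mm by 190 mm) begins 51 mm behind the grasp point.
Start: joints at [-1.301, 0.22, 1.526, -0, 1.395, -0.126], TCP at [240.959, -576.675, 236.538] pointing down, gripper open.
Joint ranges: [-2.98, 2.98], [-0.91, 2.08], [0.09, 2.57], [-1.24, 4.39], [0.2, 2.65], [-2.68, 2.68]. Speed limits (rad/s): [2.57, 2.57, 3.01, 3.14, 3.14, 3.14].

INTERFACE

Orientations are given as a unit quaternion [x, y, z, w].
In Python, from station import ctrl gives the robot as it stands. The module is installed in compiled form; this text tells all that it offers.
- The arm moves only by the tool servo_tool, never from a script. Its arguments are lists of equal length, an entry for each row: "twist": the turn, a rotation vector about the tool's x, y, z in degrees, a list of three; "translation": the shift along the tool's x, y, z in cm, a list of three; "grip": the opening in per cent of the stroke, from 0 (shut) to 100 (fully open). A call has 1 to 12 rows; each row shifts and turns the commanded pose from where the row before left it, along the tool's axes as they then stand; what a row does not reach is not made up. A row lasts 1/8 s, in which the tool goes at most 62.5 mm and 10.7 degrees, less where a joint would pass 70% of its speed; a pose out of reach is approached as far as the arm can. A call with a gripper value outside its range is refused whole. The fingers move at their own pace and stop on an object; "grip_force" is the grip in N (left out, the last holds). Time passes only in rows, so rows that do not move let the fingers close. It gives the time, the measured TCP pose, the force, the opening and the grip force at its end, in the units of the state.
- ctrl.state(): the state, without advancing time (a new reading comes with each control period).
- ctrl.camera(name): name is "side" or "top" or "wrist"; returns the picture (384x512x3 uint8, red, green, blue); there is no depth.
- ctrl.get_calibration(name): a dict with "K" (3x3 intrinsics, pixels), "D" ([k1, k2, p1, p2, k3] as OpenCV has them; the pictures are not rectified), "rvec" (rotation vector, rad) and "tvec" (3), from world to camera coordinates, as OpenCV has them; the wrist camera has in their place "mount" (4x4, takes a point from camera to tool coordinates, whose origin is the TCP and whose axes are the flange's). Camera axes: x right, y down, z forward; pixel columns grow to the right and rows downward; lengths in mm; the calibration is good to about 2 mm. A picture is of the moment at which its call begins: read the wrist's pose just before it. get_calibration takes no time and is no camera call.
- ctrl.job_done(): hands the job in; it is judged then, once.
The state is a dict: "t": time; "qpos": joint angles; "qd": joint speeds; "joint_efforts": joint torques, N m; "tool_pos": TCP position; "ee_rot": TCP orientation; "contact_force": force on the tool from outside, world axes, zero at the start; "moment": the same for the moment, N m; "finger_gap": finger opening in mm; "finger_force": force on a finger pad.
Only numpy, scipy, OpenCV 4.12 (cv2) and the standard library are available. Lean on these libraries where they do the work, as an engineer would, in place of code of your own. Each camera call takes 0.05 s, during which the arm holds its last target. There are 200 camera calls.

TASK

Push the bench caliper's slide gently along its beam until the turned bush is pinched between the fixed jaw and the sprung anvil, with the anvil pressed roughly half way in and never pushed right home. Then take the sprung clip off its wooden stand and clip it astride the caliper's beam right behind the slide, on the side away from the bush, so that the setting is kept. Let go of everything and leave the spare bush and the ring on the mat where they are.

Things in the scene. Friction and masses are not known exactly. Their poses are not given: they have to be found in the camera images.
- caliper: bench caliper, bolted down: grey base 140 (x) x 320 (y) x 12 mm and an upright steel beam along y, 8 mm thick, 300 mm long, centred at x = -40 mm, top edge 60 mm above the work surface. Origin: centre of the base's underside. Fixed jaw at the -y end, slide opens to +y, jaws reach out on the beam's +x side. A clip sits with one jaw on each x face of the beam
- fixed_face (a point): middle of the fixed jaw's flat measuring face (looks to the caliper's +y), 28 mm above the work surface; the jaw is 92 mm wide in x, its top 48 mm above the work surface (at the beam, 64 mm)
- fixed_jaw: steel fixed jaw, part of the caliper; origin on the plane of its measuring face, at work surface level
- slide (a joint): position of the caliper's slide along the beam, m: the gap between fixed jaw and fully-out anvil, 0 shut, 0.14 fully open; starts at 0.095 to 0.125. Stiff, about 9 N to move; stays where it is left. With the bush against the fixed jaw the anvil meets it at about 0.049 and is half pressed in at about 0.044
- slide_tab (a point): centre of the black upright thumb tab on the aluminium slide: 22 (caliper x) x 12 (caliper y) x 36 mm high, 68 to 104 mm above the work surface, this point at 86 mm, over the beam. Axes as the caliper's. The saddle below straddles the beam, 26 x 40 (y) mm, up to 68 mm high: its rear face is 20 mm to +y of this point. Pinch or push the tab to move the slide
- anvil (a joint): how far the sprung anvil is pressed into the slide, in m: 0 fully out, 0.010 pressed right home. Spring force about 2 N at first, 4 N half way, 6 N at the end
- anvil_face (a point): middle of the anvil's flat measuring face (looks to the caliper's -y): steel plate 40 wide (x) x 5 x 24 mm high in front of the slide's arm; the open gap between plate and arm is 10 mm with the anvil out and closes as it is pressed in, 5 mm when half way
- bush: turned aluminium bush standing on the caliper's base between the jaws, 50 mm diameter, 28 mm high with a 34 mm step on top, 0.12 kg; origin: centre of its underside, z up along its axis. It need not be lifted: the anvil pushes it to the fixed jaw
- stand: wooden foot 70 x 70 x 10 mm, fixed, with an upright steel strip 8 mm thick (its x), 66 mm long (its y), top edge 60 mm above the work surface; the clip sits astride the strip, at its middle. Origin: centre of the underside. The stand may be on either side of the caliper
- clip: sprung hinged clip, two black steel levers, 20 mm wide (y), 75 mm tall, 0.07 kg, jaws down, handles up. Origin on the hinge pin, 4 mm above the edge it sits on when fully down; z up, y along pin and edge, x across. Jaws reach 30 mm below the pin, rubber pads in their last 10 mm. Handles splay outwards from 4 to 44 mm above the pin, 50 mm over their outsides at the top
- clip_lever (a joint): angle of the clip's hinge, rad: 0 with jaws shut on an 8 mm plate, 0.56 fully open, against a stop. Squeeze the handles across x, about 30 mm above the pin, firmly to the stop, 25 mm over their outsides: the jaws open to about 24 mm and the handles lie flat to the fingers. Spring force 6 to 10 N at the handles; it snaps shut when let go
- spare_bush: bystander: another turned bush of the same shape, standing on the mat beside the caliper; origin under its centre
- bezel: bystander: plain aluminium ring 90 mm outside, 68 mm inside, 12 mm high, lying on the mat; origin under its centre
- screw_tray: bystander: fixed grey plastic tray of screws, 100 x 85 x 30 mm, across the caliper from the clip stand; origin under its centre

How it is judged (in metres and radians):
On the way, in this order (a step that is already met when the one before it is completed fails the run):
1. the bush is pinched between the fixed jaw and the anvil, the anvil 2 to 8 mm in (value of joint anvil between 0.002 and 0.008 m and contact force between fixed_jaw and bush above 0.7 N), for 0.3 s.
2. the clip is squeezed open and lifted off its stand (height (world z) of clip above 0.095 m and value of joint clip_lever above 0.1 rad), for 0.1 s.
3. the clip grips the caliper's beam behind the slide (contact force between clip and caliper above 2 N and x of clip in the frame of slide_tab between -0.006 and 0.006 m and y of clip in the frame of slide_tab between 0.026 and 0.058 m and height (world z) of clip below 0.08 m), for 0.2 s.
At the end, for the whole second after the job is handed in: Bush upright, pinched between fixed jaw and anvil, anvil 2 to 8 mm in. Clip released, upright (0.35 rad), shut on the caliper's beam: pin at most 20 mm above its top edge, within 6 mm of its mid-plane, 26 to 58 mm behind the tab's centre. All at rest (all of step 1 and all of step 3 and angle between bush's own z axis and vertical below 0.15 rad and height (world z) of clip above 0.058 m and angle between clip's own z axis and vertical below 0.35 rad and value of joint clip_lever below 0.12 rad and linear speed of clip below 0.02 m/s); the robot touches nothing.
It fails at once if the anvil is pushed right home (over 9.3 mm) (value of joint anvil above 0.0093 m).
It fails at once if the bush is tipped over (angle between bush's own z axis and vertical above 0.5 rad).
It fails at once if the spare bush or the ring is moved more than 30 mm (distance of any of spare_bush, bezel from where it was at the start of the episode above 0.03 m).
It also fails if it takes over 54 s, if anything falls off the work surface, if the arm or the gripper's body presses on something with over 40 N, if the wrist force passes 120 N, or if a joint passes its speed limit or range.

## Working session

There is one attempt and no reset: what is moved stays moved. The work goes in short steps, Python scripts to look and compute and a tool call to move; the robot and the scene stay as the last step left them, time stands still between calls to the robot, and variables do not carry over. Pictures are saved under pics/ and viewed, at most 13 in all, crops included, and the job is handed in when it is done.

Besides the shell and the picture viewer there is one more tool, called after "Emit:" by a JSON object that holds its "method" and its "body", one argument or row to a line. servo_tool: Moves the arm, as the interface text tells. Its arguments: {"type":"object","properties":{"twist":{"type":"array","items":{"type":"array","items":{"type":"number"}}},"translation":{"type":"array","items":{"type":"array","items":{"type":"number"}}},"grip":{"type":"array","items":{"type":"number"}},"grip_force":{"type":"number"}},"required":["twist","translation","grip"]}

```bash
mkdir -p pics; cat > h.py <<'E'
import numpy as np, cv2
from scipy.spatial.transform import Rotation as R
from station import ctrl
def snap(n,f):
    im=ctrl.camera(n); cv2.imwrite('pics/'+f,im[:,:,::-1]); return im
def pose(n,s=None):
    c=ctrl.get_calibration(n)
    if 'rvec' in c:
        Rm=cv2.Rodrigues(np.array(c['rvec'],float))[0]; t=np.array(c['tvec'],float).ravel()
        return c,Rm.T,-Rm.T@t
    s=s or ctrl.state(); M=np.array(c['mount']); Rt=R.from_quat(s['ee_rot']).as_matrix()
    return c,Rt@M[:3,:3],Rt@M[:3,3]+np.array(s['tool_pos'])
def ray(n,uv,s=None):
    c,Rw,o=pose(n,s)
    p=cv2.undistortPoints(np.array(uv,float).reshape(-1,1,2),np.array(c['K']),np.array(c['D'])).reshape(-1,2)
    return o,np.c_[p,np.ones(len(p))]@Rw.T
def onz(n,uv,z,s=None):
    o,d=ray(n,uv,s); return o+d*((z-o[2])/d[:,2])[:,None]
def proj(n,P,s=None):
    c,Rw,o=pose(n,s); q=(np.array(P,float).reshape(-1,3)-o)@Rw
    return cv2.projectPoints(q,np.zeros(3),np.zeros(3),np.array(c['K']),np.array(c['D']))[0].reshape(-1,2)
E
python3 - <<'E'
from h import *
np.set_printoptions(precision=3,suppress=True)
s=ctrl.state(); print(s, ctrl.tips_ahead)
a=snap('top','top0.png'); b=snap('side','side0.png')
for n in('top','side'): c,Rw,o=pose(n); print(n,o,Rw[:,2])
print(ctrl.get_calibration('wrist'))
E
```

```text
{'t': 0.0, 'qpos': array([-1.301,  0.221,  1.528, -0.   ,  1.395, -0.126]), 'qd': array([ 0.   ,  0.   , -0.   , -0.   , -0.001, -0.   ]), 'joint_efforts': array([  0.003, -49.46 , -38.738,   0.07 ,   0.057,  -0.   ]), 'tool_pos': array([ 240.801, -576.092,  235.424]), 'ee_rot': array([ 0.98 ,  0.197, -0.   , -0.001]), 'contact_force': array([-0.133,  0.203, -1.18 ]), 'moment': array([ 0.022, -0.011, -0.006]), 'finger_force': 0.0, 'finger_gap': 87.19411424262587} 14.0
top [ 475.927  -14.555 1023.326] [ 0.125 -0.001 -0.992]
side [ 49.61  475.331 624.163] [ 0.59  -0.535 -0.605]
{'K': array([[272.189,   0.   , 258.927],
       [  0.   , 272.189, 190.058],
       [  0.   ,   0.   ,   1.   ]]), 'D': array([-0.022,  0.   ,  0.   ,  0.   ,  0.   ]), 'mount': array([[  -0.   ,   -0.963,   -0.268,   73.622],
       [   1.   ,   -0.001,    0.001,   -0.184],
       [  -0.001,   -0.268,    0.963, -148.74 ],
       [   0.   ,    0.   ,    0.   ,    1.   ]])}
```

View pics/top0.png

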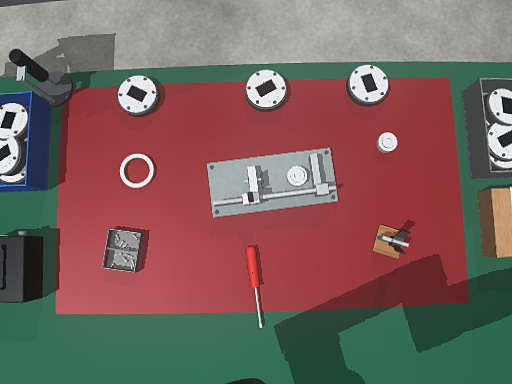

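View pics/side0.png

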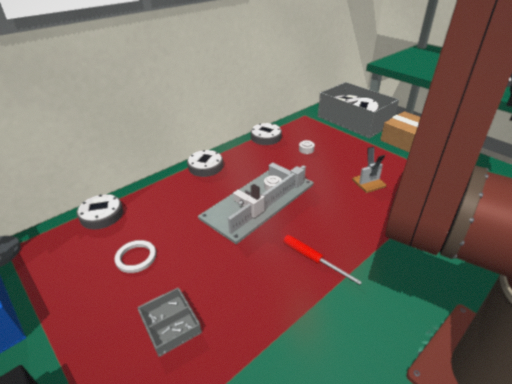

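The top view shows the caliper at about px (272,183), with the fixed jaw on the right, the stand and clip at (392,240), the spare bush at (387,142), the ring at (137,171) and the tray at (123,250). The side view agrees. Next I measure the caliper base, the stand foot and the tab.

```bash
python3 - <<'E'
from h import *
np.set_printoptions(precision=2,suppress=True)
im=cv2.imread('pics/top0.png'); hsv=cv2.cvtColor(im,cv2.COLOR_BGR2HSV)
def big(m,x0,y0,x1,y1):
    k=np.zeros_like(m); k[y0:y1,x0:x1]=m[y0:y1,x0:x1]
    c=max(cv2.findContours(k,0,cv2.CHAIN_APPROX_NONE)[0],key=cv2.contourArea); return c.reshape(-1,2)
nr=((hsv[:,:,1]<120)*255).astype(np.uint8)
c=big(nr,190,130,360,230)
P=onz('top',c,12)[:,:2]
r=cv2.minAreaRect(P.astype(np.float32)); print('base',r, cv2.boxPoints(r))
og=((abs(hsv[:,:,0].astype(int)-14)<7)&(hsv[:,:,1]>90)&(hsv[:,:,2]>90)).astype(np.uint8)*255
c=big(og,350,200,430,280); P=onz('top',c,10)[:,:2]
r=cv2.minAreaRect(P.astype(np.float32)); print('stand',r, cv2.boxPoints(r))
for n,w,z in(('spare',(370,125,405,160),20),('ring',(110,145,165,195),6)):
    c=big(nr,*w); print(n,onz('top',[c.mean(0)],z))
A=cv2.resize(im[140:225,195:345],None,fx=5,fy=5,interpolation=cv2.INTER_CUBIC)
B=cv2.resize(im[210:270,360:425],None,fx=5,fy=5,interpolation=cv2.INTER_CUBIC)
cv2.imwrite('pics/a.png',A)
s=cv2.imread('pics/side0.png')
C=cv2.resize(s[140:195,340:400],None,fx=5,fy=5,interpolation=cv2.INTER_CUBIC)
h=max(B.shape[0],C.shape[0]); pad=lambda q:cv2.copyMakeBorder(q,0,h-q.shape[0],0,0,0)
cv2.imwrite('pics/b.png',np.hstack([pad(B),pad(C)]))
E
```

```text
base ((623.5787963867188, -36.98492431640625), (142.05284118652344, 320.7791442871094), 5.7506632804870605) [[ 536.84  115.48]
 [ 568.98 -203.68]
 [ 710.32 -189.45]
 [ 678.18  129.71]]
stand ((464.48748779296875, -325.71612548828125), (70.53392791748047, 69.9314956665039), 70.8462142944336) [[ 419.89 -347.56]
 [ 485.95 -370.5 ]
 [ 509.09 -303.87]
 [ 443.03 -280.93]]
spare [[ 716.39 -335.15   20.  ]]
ring [[664.7 311.6   6. ]]
```

View pics/a.png

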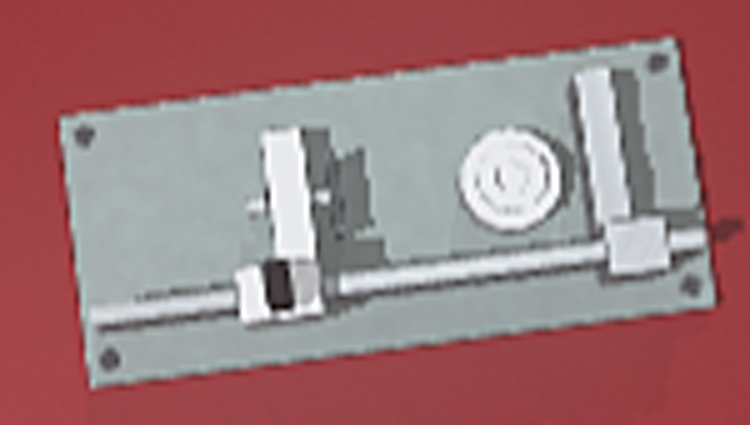

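View pics/b.png

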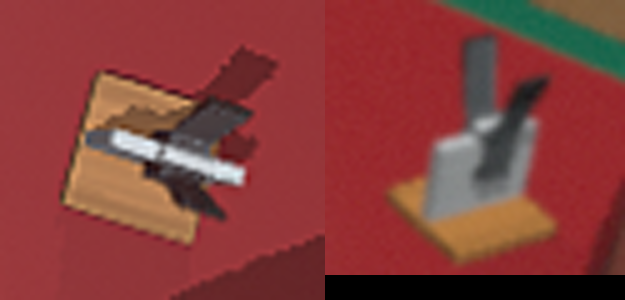

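```bash
cat >> h.py <<'E'
def go(tgt,a,s=None):
    "total move: turn about tool z (deg), then shift in cm along the turned tool axes"
    s=s or ctrl.state(); Rt=R.from_quat(s['ee_rot']); ar=np.radians(a)
    Rg=R.from_matrix(np.array([[np.cos(ar),np.sin(ar),0],[np.sin(ar),-np.cos(ar),0],[0,0,-1]]))
    d=np.array(tgt)-s['tool_pos']
    return (Rt.inv()*Rg).as_rotvec(degrees=True), Rg.inv().apply(d)/10
YAW=np.radians(5.75); CO=np.array([623.6,-37.0,0]); CX=np.array([np.cos(YAW),np.sin(YAW),0]); CY=np.array([-np.sin(YAW),np.cos(YAW),0])
def cal(p): # world->caliper
    p=np.atleast_2d(p)-CO; return np.c_[p@CX,p@CY,p[:,2]]
def wor(p):
    p=np.atleast_2d(p); return CO+p[:,:1]*CX+p[:,1:2]*CY+np.c_[0*p[:,:2],p[:,2]]
E
python3 - <<'E'
from h import *
np.set_printoptions(precision=2,suppress=True)
t=onz('top',[[250.4,197]],104); print('tab',t,cal(t))
print('strip ends',onz('top',[[382,238],[409,245.6]],60))
print('jaw face', cal(onz('top',[[195+580/5,140+75/5],[195+597/5,140+210/5]],48)))
print(go([590,10,200],5.75))
E
```

```text
tab [[576.13  15.34 104.  ]] [[-41.99  56.83 104.  ]]
strip ends [[ 472.79 -295.49   60.  ]
 [ 452.14 -360.57   60.  ]]
jaw face [[  48.34 -103.28   48.  ]
 [ -19.39 -101.79   48.  ]]
(array([-0.1 ,  0.  , 16.93]), array([ 40.62, -54.82,   3.55]))
```

Emit:
{"method": "servo_tool", "body": {
  "twist": [
    [0,0,8.5],
    [0,0,8.4],
    [0,0,0],
    [0,0,0],
    [0,0,0],
    [0,0,0],
    [0,0,0],
    [0,0,0],
    [0,0,0],
    [0,0,0],
    [0,0,0],
    [0,0,0]
  ],
  "translation": [
    [0,0,0],
    [0,0,0],
    [2.9,-3.9,0.25],
    [2.9,-3.9,0.25],
    [2.9,-3.9,0.25],
    [2.9,-3.9,0.25],
    [2.9,-3.9,0.25],
    [2.9,-3.9,0.25],
    [2.9,-3.9,0.25],
    [2.9,-3.9,0.25],
    [2.9,-3.9,0.25],
    [2.9,-3.9,0.25]
  ],
  "grip": [100,100,100,100,100,100,100,100,100,100,100,60],
  "grip_force": 30
}}

```text
t: 1.6
tool_pos: [490.6, -157.9, 211.2]
ee_rot: [0.999, 0.05, -0.0, -0.0]
contact_force: [1.3, 0.2, -0.2]
finger_gap: 82.6
finger_force: 0.0
```

Emit:
{"method": "servo_tool", "body": {
  "twist": [
    [0,0,0],
    [0,0,0],
    [0,0,0],
    [0,0,0],
    [0,0,0]
  ],
  "translation": [
    [2.9,-3.9,0.25],
    [2.9,-3.9,0.25],
    [2.9,-3.9,0.25],
    [2.9,-3.9,0.25],
    [0,0,0]
  ],
  "grip": [60,60,60,60,60]
}}

```text
t: 2.22
tool_pos: [590.4, 10.3, 200.6]
ee_rot: [0.999, 0.052, -0.001, -0.0]
contact_force: [-0.2, 0.5, -0.1]
finger_gap: 52.6
finger_force: 0.0
```

```bash
python3 - <<'E'
from h import *
s=ctrl.state(); import pickle; pickle.dump(s,open('s1.pkl','wb'))
print(s['t'],s['tool_pos'],s['contact_force'])
im=snap('wrist','w1.png'); cv2.imwrite('pics/w1b.png',cv2.resize(im[:,:,::-1],(800,600),interpolation=cv2.INTER_CUBIC))
E
```

```text
2.225 [590.37141575  10.29386928 200.59008079] [-0.16313147  0.5102888  -0.11604891]
```

View pics/w1b.png

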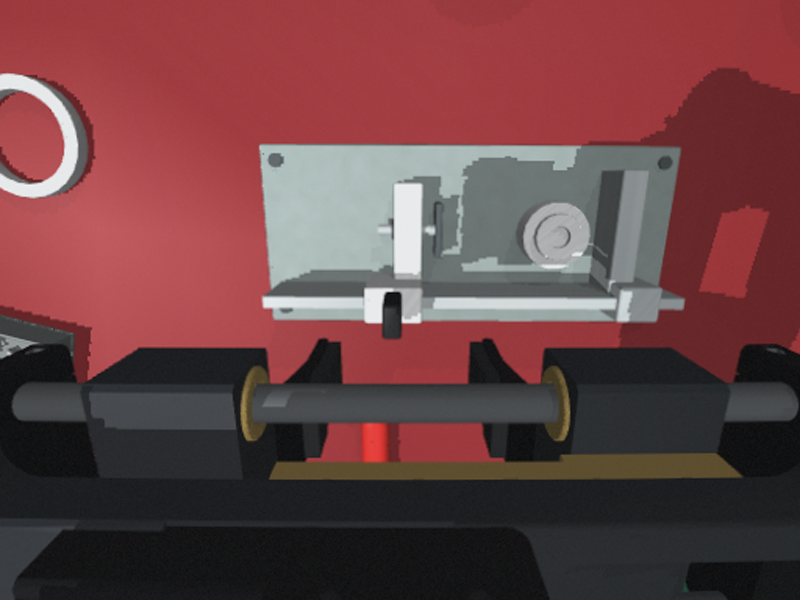

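The wrist view (in 800x600 px) shows the tab at (392,316), the saddle at 364–422, the anvil plate at (438,230), the bush at (556,235), the jaw top at 612–648 and the beam at row 302. Next I compute the tab position and the gap.

```bash
python3 - <<'E'
from h import *
import pickle; s=pickle.load(open('s1.pkl','rb'))
np.set_printoptions(precision=1,suppress=True)
k=512/800
c=lambda uv,z: cal(onz('wrist',np.array(uv)*k,z,s))
print('base corners',c([[261,146],[680,148],[660,321],[273,321]],12))
print('beam top edges L/R',c([[300,296],[300,308],[560,297],[560,308]],60))
print('tab top L,R edge',c([[383,335],[401,335]],104), 'tab bottom end', c([[392,338]],104),c([[392,292]],104))
print('saddle z68',c([[364,322],[422,322],[364,289],[422,289]],68))
print('anvil plate',c([[434,204],[442,204],[434,256],[442,256]],40))
print('jaw face',c([[620,172],[606,280]],48)); print('bush c',c([[559,236]],28))
im=cv2.imread('pics/w1.png'); g=im.max(2)
for r in (200,206,212): print(r,g[r,240:265])
E
```

```text
base corners [[  68.7  158.9   12. ]
 [  69.4 -158.    12. ]
 [ -68.9 -165.1   12. ]
 [ -70.2  160.6   12. ]]
beam top edges L/R [[-35.  124.3  60. ]
 [-43.9 124.9  60. ]
 [-35.  -59.6  60. ]
 [-43.1 -60.5  60. ]]
tab top L,R edge [[-47.4  63.6 104. ]
 [-47.4  52.6 104. ]] tab bottom end [[-49.4  58.1 104. ]] [[-20.1  58.  104. ]]
saddle z68 [[-51.5  78.7  68. ]
 [-51.3  38.2  68. ]
 [-27.6  78.2  68. ]
 [-27.5  38.6  68. ]]
anvil plate [[27.8 29.8 40. ]
 [27.9 24.1 40. ]
 [-9.6 28.9 40. ]
 [-9.6 23.  40. ]]
jaw face [[ 50.7 -96.6  48. ]
 [-25.3 -96.7  48. ]]
bush c [[  4.  -66.2  28. ]]
200 [235 235 235 235 178  56  67  68  65  62  60  58  55  44  35  32  51 150
 186 185 182 181 180 181 182]
206 [213 213 213 214 152  54  62  63  60  57  55  52  51  51  51  42  56 174
 215 214 214 214 214 214 215]
212 [157 156 155 156 112  45  56  55  54  54  52  52  50  50  50  43  71 132
 154 154 154 155 155 155 155]
```

```bash
python3 - <<'E'
from h import *
np.set_printoptions(precision=2,suppress=True)
print(go(wor([-39.5,58.3,86])[0],5.75), ctrl.state()['finger_gap'])
E
```

```text
(array([-0.01,  0.1 ,  0.19]), array([-1.04, -0.95, 11.46])) 52.358317728028496
```

Emit:
{"method": "servo_tool", "body": {
  "twist": [
    [0,0,0.2],
    [0,0,0],
    [0,0,0],
    [0,0,0],
    [0,0,0],
    [0,0,0],
    [0,0,0],
    [0,0,0],
    [0,0,0],
    [0,0,0]
  ],
  "translation": [
    [-1.04,-0.95,2],
    [0,0,4],
    [0,0,3.5],
    [0,0,1.95],
    [0,0,0],
    [0,0,0],
    [0,0,0],
    [0,0,0],
    [0,0,0],
    [0,0,0]
  ],
  "grip": [40,30,30,30,20,0,0,0,0,0],
  "grip_force": 25
}}

```text
t: 3.52
tool_pos: [579.2, 16.8, 88.2]
ee_rot: [0.999, 0.049, 0.001, -0.001]
contact_force: [0.2, 5.5, -1.3]
finger_gap: 12.1
finger_force: 25.0
```

```bash
python3 - <<'E'
from h import *
s=ctrl.state(); print(s['t'],cal(s['tool_pos']),s['contact_force'],s['moment'],s['finger_gap'],s['finger_force'])
E
```

```text
3.525 [[-38.76564857  58.00336606  88.23583314]] [ 0.22852725  5.49468998 -1.33899237] [0.83028118 0.04633453 0.08775979] 12.088471779174464 24.996650700923055
```

Emit:
{"method": "servo_tool", "body": {
  "twist": [
    [0,0,0],
    [0,0,0],
    [0,0,0],
    [0,0,0],
    [0,0,0],
    [0,0,0],
    [0,0,0],
    [0,0,0],
    [0,0,0],
    [0,0,0],
    [0,0,0],
    [0,0,0]
  ],
  "translation": [
    [0,0.3,0],
    [0,0.6,0],
    [0,0.7,0],
    [0,0.7,0],
    [0,0.7,0],
    [0,0.7,0],
    [0,0.7,0],
    [0,0.7,0],
    [0,0.6,0],
    [0,0.3,0],
    [0,0.1,0],
    [0,0.1,0]
  ],
  "grip": [0,0,0,0,0,0,0,0,0,0,0,0]
}}

```text
t: 5.03
tool_pos: [585.3, -43.7, 88.2]
ee_rot: [0.999, 0.049, 0.001, -0.002]
contact_force: [0.4, 9.8, -0.2]
finger_gap: 11.6
finger_force: 25.0
```

Emit:
{"method": "servo_tool", "body": {
  "twist": [
    [0,0,0],
    [0,0,0]
  ],
  "translation": [
    [0,0.1,0],
    [0,0.1,0]
  ],
  "grip": [0,0]
}}

```text
t: 5.28
tool_pos: [585.5, -45.7, 88.2]
ee_rot: [0.999, 0.049, 0.001, -0.002]
contact_force: [-0.1, 9.8, -0.7]
finger_gap: 11.8
finger_force: 25.0
```

Emit:
{"method": "servo_tool", "body": {
  "twist": [
    [0,0,0],
    [0,0,0]
  ],
  "translation": [
    [0,0.1,0],
    [0,0.1,0]
  ],
  "grip": [0,0]
}}

```text
t: 5.52
tool_pos: [585.7, -47.7, 88.2]
ee_rot: [0.999, 0.049, 0.001, -0.002]
contact_force: [-0.3, 10.5, -1.2]
finger_gap: 11.6
finger_force: 25.0
```

Emit:
{"method": "servo_tool", "body": {
  "twist": [
    [0,0,0],
    [0,0,0]
  ],
  "translation": [
    [0,0.1,0],
    [0,0.1,0]
  ],
  "grip": [0,0]
}}

```text
t: 5.78
tool_pos: [585.9, -49.6, 88.2]
ee_rot: [0.999, 0.049, 0.001, -0.002]
contact_force: [0.1, 9.6, -0.5]
finger_gap: 11.6
finger_force: 25.0
```

```bash
python3 - <<'E'
from h import *
import pickle
s=ctrl.state(); print(s['t'],cal(s['tool_pos']),s['contact_force'],s['finger_gap'])
pickle.dump(s,open('s2.pkl','wb'))
im=snap('wrist','w2.png'); cv2.imwrite('pics/w2b.png',cv2.resize(im[60:260,230:480,::-1],(750,600),interpolation=cv2.INTER_CUBIC))
E
```

```text
5.775 [[-38.74602406  -8.79791168  88.22589009]] [ 0.11987102  9.58086767 -0.48490032] 11.598151024625757
```

View pics/w2b.png

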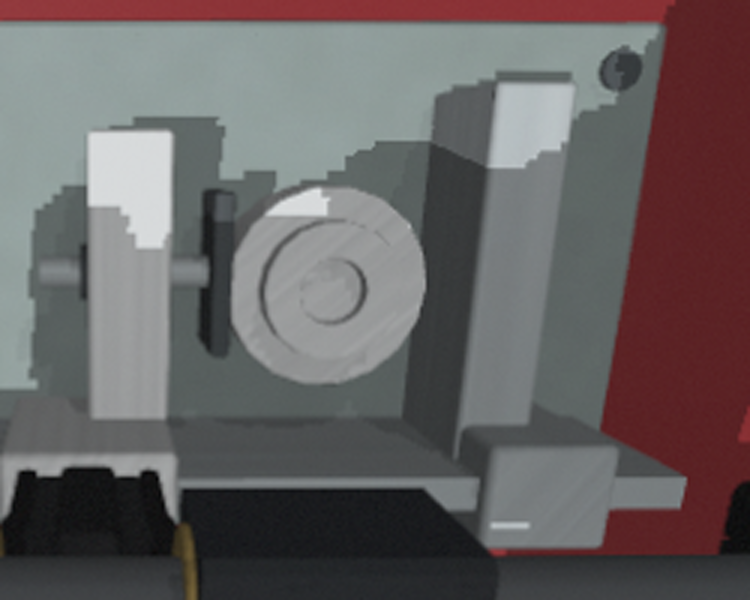

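The anvil plate (px 205–235) is almost on the bush (232–425), and the jaw face is about 4–5 mm further on. I continue in small steps and watch the force.

Emit:
{"method": "servo_tool", "body": {
  "twist": [
    [0,0,0],
    [0,0,0],
    [0,0,0]
  ],
  "translation": [
    [0,0.1,0],
    [0,0.1,0],
    [0,0.1,0]
  ],
  "grip": [0,0,0]
}}

```text
t: 6.2
tool_pos: [586.2, -52.6, 88.2]
ee_rot: [0.999, 0.049, 0.001, -0.002]
contact_force: [0.4, 9.7, -1.6]
finger_gap: 11.7
finger_force: 25.0
```

Emit:
{"method": "servo_tool", "body": {
  "twist": [
    [0,0,0],
    [0,0,0]
  ],
  "translation": [
    [0,0.1,0],
    [0,0.1,0]
  ],
  "grip": [0,0]
}}

```text
t: 6.45
tool_pos: [586.4, -54.6, 88.2]
ee_rot: [0.999, 0.049, 0.001, -0.001]
contact_force: [0.5, 9.9, -0.4]
finger_gap: 11.6
finger_force: 25.0
```

Emit:
{"method": "servo_tool", "body": {
  "twist": [
    [0,0,0],
    [0,0,0]
  ],
  "translation": [
    [0,0.1,0],
    [0,0.1,0]
  ],
  "grip": [0,0]
}}

```text
t: 6.7
tool_pos: [586.6, -56.2, 88.2]
ee_rot: [0.999, 0.049, 0.001, -0.002]
contact_force: [0.3, 10.7, -0.6]
finger_gap: 12.0
finger_force: 25.0
```

```bash
python3 - <<'E'
from h import *
import pickle
s=ctrl.state(); print(s['t'],cal(s['tool_pos']),s['contact_force'],s['finger_gap'])
pickle.dump(s,open('s2.pkl','wb'))
im=snap('wrist','w3.png'); cv2.imwrite('pics/w3b.png',cv2.resize(im[60:260,230:480,::-1],(750,600),interpolation=cv2.INTER_CUBIC))
E
```

```text
6.7 [[-38.74905    -15.38262028  88.23190575]] [ 0.28555975 10.70245684 -0.63075833] 12.0185147914318
```

View pics/w3b.png

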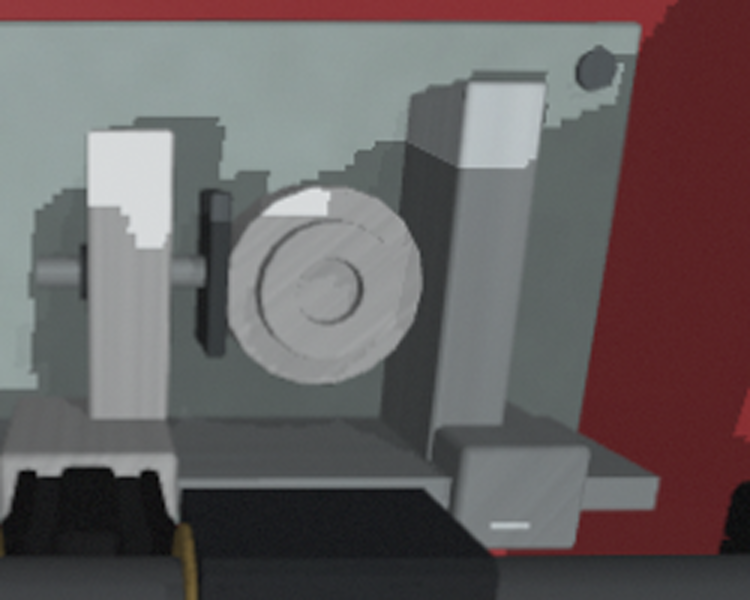

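The plate has shifted about 4 px towards the arm and the bush is at the jaw, so the anvil is about 1 mm in. Another 4 mm is needed.

Emit:
{"method": "servo_tool", "body": {
  "twist": [
    [0,0,0],
    [0,0,0],
    [0,0,0],
    [0,0,0],
    [0,0,0],
    [0,0,0]
  ],
  "translation": [
    [0,0.1,0],
    [0,0.1,0],
    [0,0.1,0],
    [0,0.1,0],
    [0,0,0],
    [0,0,0]
  ],
  "grip": [0,0,0,0,0,0]
}}

```text
t: 7.5
tool_pos: [587.0, -59.8, 88.2]
ee_rot: [0.999, 0.049, 0.001, -0.002]
contact_force: [0.2, 12.4, -0.8]
finger_gap: 11.8
finger_force: 25.0
```

```bash
python3 - <<'E'
from h import *
import pickle
s=ctrl.state(); print(s['t'],cal(s['tool_pos']),s['contact_force'],s['finger_gap'])
im=snap('wrist','w4.png')
for n in('w2','w3','w4'):
    g=cv2.imread(f'pics/{n}.png').max(2)[60+230//3:60+245//3+1].astype(float).mean(0)[278:312]; print(n,g.astype(int))
E
```

```text
7.5 [[-38.74761354 -19.05569502  88.22083066]] [ 0.23538485 12.41001996 -0.76693564] 11.809062131737475
w2 [218 218 219 218 218 219 207 183 160 125 103 102 101  97  96  95  95  95
  84  53  31  31  30  45  58  62  61  61  61  60  74  80  94 113]
w3 [218 218 218 218 218 218 212 188 160 126 103 103  99  96  96  97  96  84
  52  30  31  30  47  59  62  61  61  61  61  74  82  95 118 138]
w4 [218 218 218 218 218 218 218 216 182 123  97  97  97  70  35  31  31  47
  60  61  61  61  61  60  74  82  94 115 137 151 157 157 157 157]
```

Emit:
{"method": "servo_tool", "body": {
  "twist": [
    [0,0,0],
    [0,0,0],
    [0,0,0],
    [0,0,0],
    [0,0,0],
    [0,0,-9.3],
    [0,0,-9.3],
    [0,0,-9.3],
    [0,0,-9.3],
    [0,0,-9.3],
    [0,0,-9.3],
    [0,0,-9.3]
  ],
  "translation": [
    [0,0,0],
    [0,0,0],
    [0,0,0],
    [0,0,-3],
    [0,0,-4],
    [0,0,-4],
    [0,0,0],
    [0,0,0],
    [0,0,0],
    [0,0,0],
    [0,0,0],
    [0,0,0]
  ],
  "grip": [30,30,30,35,50,90,100,100,100,100,100,100]
}}

```text
t: 9.05
tool_pos: [586.4, -63.4, 197.5]
ee_rot: [0.814, 0.58, 0.0, 0.0]
contact_force: [-0.6, 0.3, 0.3]
finger_gap: 86.6
finger_force: 0.0
```

```bash
python3 - <<'E'
from h import *
np.set_printoptions(precision=2,suppress=True)
print(go([464,-327,200],70.85), ctrl.state()['finger_gap'])
E
```

```text
(array([0.04, 0.02, 0.1 ]), array([-28.92,  -2.92,  -0.25])) 86.55114070479435
```

Emit:
{"method": "servo_tool", "body": {
  "twist": [
    [0,0,0],
    [0,0,0],
    [0,0,0],
    [0,0,0],
    [0,0,0],
    [0,0,0],
    [0,0,0],
    [0,0,0]
  ],
  "translation": [
    [-4.8,-0.5,0],
    [-4.8,-0.5,0],
    [-4.8,-0.5,0],
    [-4.8,-0.5,0],
    [-4.8,-0.5,0],
    [-4.9,-0.4,0],
    [0,0,0],
    [0,0,0]
  ],
  "grip": [100,100,100,100,100,100,100,100]
}}

```text
t: 10.05
tool_pos: [463.2, -326.1, 197.2]
ee_rot: [0.816, 0.578, 0.0, 0.0]
contact_force: [-0.0, -0.1, 0.2]
finger_gap: 86.7
finger_force: 0.0
```

```bash
python3 - <<'E'
from h import *
import pickle
s=ctrl.state(); pickle.dump(s,open('s5.pkl','wb')); print(s['t'],s['tool_pos'])
im=snap('wrist','w5.png'); cv2.imwrite('pics/w5b.png',cv2.resize(im[60:260,130:380,::-1],(750,600),interpolation=cv2.INTER_CUBIC))
E
```

```text
10.05 [ 463.19714535 -326.07092886  197.20344264]
```

View pics/w5b.png

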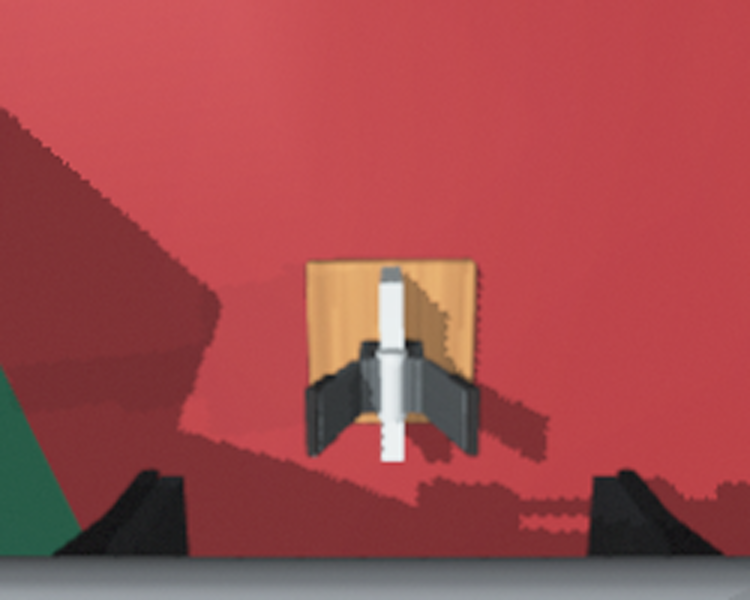

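The wrist view shows the strip at column 392 (rows 281–462) and the clip's handle tops at columns 308 and 478 (rows about 387–455), squarely aligned with the tool.

```bash
python3 - <<'E'
from h import *
import pickle; s=pickle.load(open('s5.pkl','rb'))
np.set_printoptions(precision=2,suppress=True)
w=lambda uv,z: onz('wrist',np.array(uv,float)/3+[130,60],z,s)
Rt=R.from_quat(s['ee_rot'])
tl=lambda P: Rt.inv().apply(P-s['tool_pos'])
st=w([[391,281],[392.5,462]],60); print('strip',st,st.mean(0),tl(st))
h=w([[307,388],[308,456],[479,388],[478,456]],108); print('handles',h,h.mean(0),tl(h))
f=w([[307,262],[477,262]],10); print(f,tl(f))
c=(st.mean(0)[:2]+h.mean(0)[:2])/2; print(c)
print(go([*c,89],70.85))
E
```

```text
strip [[ 475.98 -295.01   60.  ]
 [ 454.16 -358.94   60.  ]] [ 465.07 -326.97   60.  ] [[ 33.52   1.73 137.21]
 [-34.03   2.36 137.2 ]]
handles [[ 443.26 -310.67  108.  ]
 [ 435.75 -331.19  108.  ]
 [ 492.32 -327.97  108.  ]
 [ 485.4  -348.7   108.  ]] [ 464.18 -329.63  108.  ] [[  7.89 -23.93  89.2 ]
 [-13.95 -24.2   89.2 ]
 [  7.86  28.09  89.21]
 [-13.99  28.44  89.21]]
[[ 444.09 -282.94   10.  ]
 [ 509.76 -306.07   10.  ]] [[ 34.31 -32.37 187.2 ]
 [ 34.29  37.25 187.22]]
[ 464.63 -328.3 ]
(array([ 0.  , -0.01, -0.17]), array([-0.23,  0.2 , 10.81]))
```

Emit:
{"method": "servo_tool", "body": {
  "twist": [
    [0,0,0],
    [0,0,0],
    [0,0,0],
    [0,0,0],
    [0,0,0],
    [0,0,0],
    [0,0,0],
    [0,0,0],
    [0,0,0],
    [0,0,0],
    [0,0,0],
    [0,0,0]
  ],
  "translation": [
    [-0.2,0.2,2],
    [0,0,4],
    [0,0,3],
    [0,0,1.8],
    [0,0,0],
    [0,0,0],
    [0,0,0],
    [0,0,0],
    [0,0,0],
    [0,0,0],
    [0,0,0],
    [0,0,0]
  ],
  "grip": [100,100,100,100,80,40,20,10,0,0,0,0],
  "grip_force": 30
}}

```text
t: 11.6
tool_pos: [465.5, -330.0, 92.5]
ee_rot: [0.816, 0.578, -0.0, 0.002]
contact_force: [-4.4, 2.0, 16.6]
finger_gap: 24.5
finger_force: 30.0
```

Emit:
{"method": "servo_tool", "body": {
  "twist": [
    [0,0,0],
    [0,0,0]
  ],
  "translation": [
    [0,0,0],
    [0,0,0]
  ],
  "grip": [0,0]
}}

```text
t: 11.85
tool_pos: [465.5, -330.0, 92.5]
ee_rot: [0.816, 0.578, -0.0, 0.002]
contact_force: [-4.8, 2.0, 16.0]
finger_gap: 24.4
finger_force: 30.0
```

Emit:
{"method": "servo_tool", "body": {
  "twist": [
    [0,0,0],
    [0,0,0],
    [0,0,0],
    [0,0,0],
    [0,0,0],
    [0,0,0]
  ],
  "translation": [
    [0,0,-0.5],
    [0,0,-1],
    [0,0,-2],
    [0,0,-3],
    [0,0,-2.5],
    [0,0,0]
  ],
  "grip": [0,0,0,0,0,0]
}}

```text
t: 12.6
tool_pos: [466.1, -329.8, 182.6]
ee_rot: [0.816, 0.578, 0.001, 0.003]
contact_force: [-0.2, -0.2, -0.0]
finger_gap: 24.5
finger_force: 30.0
```

```bash
python3 - <<'E'
from h import *
import pickle
np.set_printoptions(precision=2,suppress=True)
s=ctrl.state(); pickle.dump(s,open('s6.pkl','wb')); print(s['t'],s['tool_pos'],s['contact_force'],s['finger_gap'])
im=snap('wrist','w6.png'); b=snap('side','s6.png')
A=cv2.resize(im[130:300,180:340],None,fx=2.5,fy=2.5); p=proj('side',[s['tool_pos']])[0].astype(int); print(p)
B=cv2.resize(b[p[1]-50:p[1]+60,max(0,p[0]-50):p[0]+50],(390,425))
cv2.imwrite('pics/w6b.png',np.hstack([A,B])[:,:,::-1])
print('line',cal([[0,0,0]]), go(wor([-39.5,22,165])[0],95.75))
E
```

```text
12.6 [ 466.06 -329.83  182.56] [-0.17 -0.23 -0.01] 24.5160309391065
[381 127]
line [[-616.76   99.29    0.  ]] (array([  0.01,   0.01, -25.07]), array([29.6, 14.8,  1.4]))
```

View pics/w6b.png

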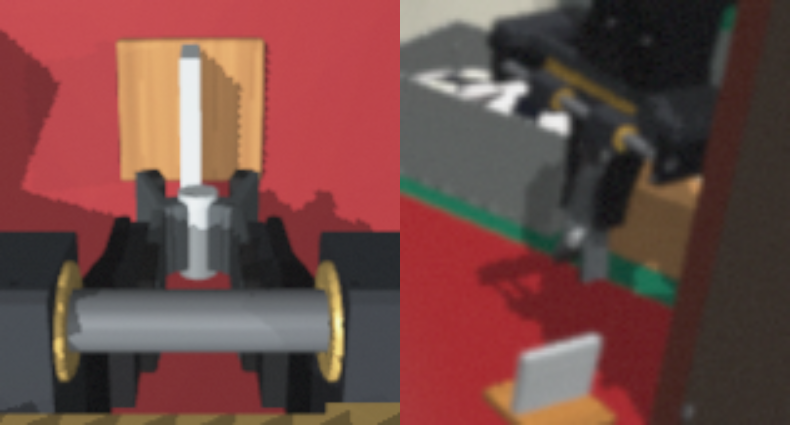

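The clip is held open, upright and centred laterally, with its pin at crop column 197, which is the optical centre. Next I carry it over the beam.

Emit:
{"method": "servo_tool", "body": {
  "twist": [
    [0,0,-8.4],
    [0,0,-8.4],
    [0,0,-8.3],
    [0,0,0],
    [0,0,0],
    [0,0,0],
    [0,0,0],
    [0,0,0],
    [0,0,0],
    [0,0,0],
    [0,0,0],
    [0,0,0]
  ],
  "translation": [
    [0,0,0],
    [0,0,0],
    [0,0,0],
    [3.6,1.85,0],
    [3.6,1.85,0],
    [3.6,1.85,0],
    [3.6,1.85,0],
    [3.6,1.85,0],
    [3.6,1.85,0],
    [3.7,1.85,0],
    [3.7,1.85,0],
    [0,0,0]
  ],
  "grip": [0,0,0,0,0,0,0,0,0,0,0,0]
}}

```text
t: 14.2
tool_pos: [582.1, -22.3, 177.2]
ee_rot: [0.669, 0.743, -0.0, -0.001]
contact_force: [-0.4, -1.1, -0.9]
finger_gap: 24.2
finger_force: 30.0
```

Emit:
{"method": "servo_tool", "body": {
  "twist": [
    [0,0,0]
  ],
  "translation": [
    [0,0,0]
  ],
  "grip": [0]
}}

```text
t: 14.32
tool_pos: [581.7, -25.1, 177.6]
ee_rot: [0.67, 0.742, -0.001, -0.001]
contact_force: [0.3, -0.2, -1.6]
finger_gap: 24.3
finger_force: 30.0
```

```bash
python3 - <<'E'
from h import *
import pickle
np.set_printoptions(precision=2,suppress=True)
s=ctrl.state(); pickle.dump(s,open('s7.pkl','wb')); print(s['t'],s['tool_pos'],cal(s['tool_pos']),s['contact_force'],s['finger_gap'])
im=snap('wrist','w7.png'); cv2.imwrite('pics/w7b.png',cv2.resize(im[60:300,130:390,::-1],(650,600),interpolation=cv2.INTER_CUBIC))
print(go(wor([-39.5,16.5,95])[0],95.75))
E
```

```text
14.325 [581.67 -25.15 177.62] [[-40.53  15.99 177.62]] [ 0.28 -0.16 -1.56] 24.306271278903544
(array([-0.11, -0.  ,  0.01]), array([0.1 , 0.1 , 8.29]))
```

View pics/w7b.png

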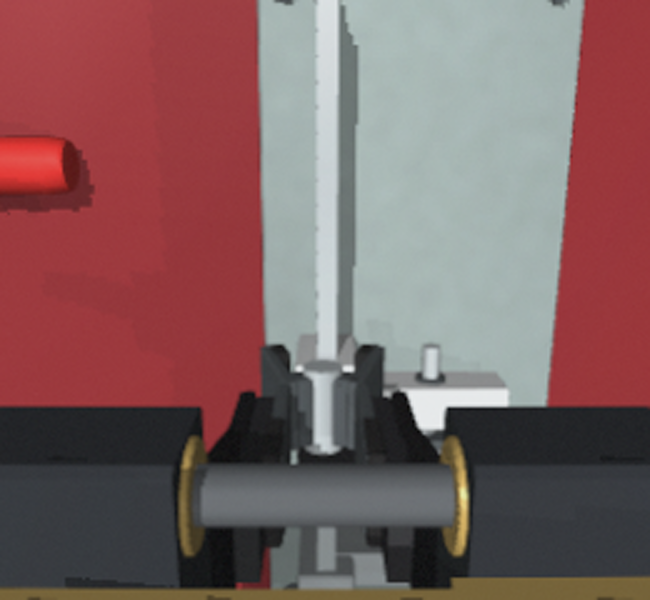

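The clip pin is at column 323, the beam at column 328 and the saddle's rear edge at row about 338. Next I compute the offsets.

```bash
python3 - <<'E'
from h import *
import pickle; s=pickle.load(open('s7.pkl','rb'))
np.set_printoptions(precision=2,suppress=True)
w=lambda uv,z: onz('wrist',np.array(uv,float)/2.5+[130,60],z,s)
Rt=R.from_quat(s['ee_rot']); tl=lambda P: Rt.inv().apply(P-s['tool_pos'])
im=cv2.imread('pics/w7.png').max(2)
print(im[140,250:275],im[100,250:275])
for uv,z in(([[328,50],[327,200],[327,300]],60),([[300,337],[353,337]],68),([[323,362],[323,452]],s['tool_pos'][2]-28.5)):
    p=w(uv,z); print(tl(p),cal(p))
E
```

```text
[179 178 177 177 178 177 192 209 212 212 213 212 212 213 186 139 116 117
 118 118 118 118 162 185 185] [179 181 180 181 180 181 198 214 217 217 217 216 217 216 203 155 119 119
 118 118 118 116 118 164 187]
[[103.8    2.34 117.63]
 [ 49.41   2.05 117.62]
 [  9.64   2.11 117.61]] [[-38.61 119.82  60.  ]
 [-38.83  65.42  60.  ]
 [-38.73  25.66  60.  ]]
[[ -3.51  -8.62 109.64]
 [ -3.5   12.38 109.58]] [[-49.43  12.5   68.  ]
 [-28.43  12.53  68.  ]]
[[ 13.57   0.36  28.5 ]
 [-13.54   0.36  28.5 ]] [[-40.26  29.57 149.12]
 [-40.23   2.46 149.12]]
```

Shift +4 mm along the beam and +1.75 mm sideways, then lower 8.2 cm.

Emit:
{"method": "servo_tool", "body": {
  "twist": [
    [0,0,0],
    [0,0,0],
    [0,0,0],
    [0,0,0],
    [0,0,0],
    [0,0,0],
    [0,0,0]
  ],
  "translation": [
    [0.4,0.18,1],
    [0,0,2],
    [0,0,2],
    [0,0,1.5],
    [0,0,1.2],
    [0,0,0.5],
    [0,0,0]
  ],
  "grip": [0,0,0,0,0,0,0]
}}

```text
t: 15.25
tool_pos: [584.0, -20.8, 96.9]
ee_rot: [0.671, 0.742, -0.0, -0.0]
contact_force: [0.7, 0.2, -0.7]
finger_gap: 24.5
finger_force: 30.0
```

```bash
python3 - <<'E'
from h import *
s=ctrl.state(); print(s['t'],cal(s['tool_pos']),s['contact_force'],s['finger_gap'])
E
```

```text
15.25 [[-37.78866291  20.04787873  96.87305318]] [ 0.7479503   0.18097081 -0.7332687 ] 24.473524260572454
```

Emit:
{"method": "servo_tool", "body": {
  "twist": [
    [0,0,0],
    [0,0,0],
    [0,0,0],
    [0,0,0],
    [0,0,0],
    [0,0,0],
    [0,0,0],
    [0,0,0],
    [0,0,0],
    [0,0,0],
    [0,0,0]
  ],
  "translation": [
    [0,0,0.25],
    [0,0,0],
    [0,0,0],
    [0,0,0],
    [0,0,0],
    [0,0,0],
    [0,0,0],
    [0,0,0],
    [0,0,0],
    [0,0,0],
    [0,0,0]
  ],
  "grip": [0,0,30,35,40,45,50,60,80,100,100]
}}

```text
t: 16.62
tool_pos: [584.2, -20.9, 94.7]
ee_rot: [0.671, 0.742, 0.0, 0.0]
contact_force: [0.2, 0.3, -0.9]
finger_gap: 74.2
finger_force: 0.0
```

Emit:
{"method": "servo_tool", "body": {
  "twist": [
    [0,0,0],
    [0,0,0],
    [0,0,0],
    [0,0,0],
    [0,0,0]
  ],
  "translation": [
    [0,0,-1.5],
    [0,0,-3.5],
    [0,0,-4],
    [0,0,-2],
    [0,0,0]
  ],
  "grip": [100,100,100,100,100]
}}

```text
t: 17.25
tool_pos: [585.2, -21.1, 206.8]
ee_rot: [0.671, 0.742, 0.001, 0.002]
contact_force: [0.6, -0.3, -0.5]
finger_gap: 87.4
finger_force: 0.0
```

```bash
python3 - <<'E'
from h import *
import pickle
np.set_printoptions(precision=2,suppress=True)
s=ctrl.state(); pickle.dump(s,open('s8.pkl','wb')); print(s['t'],s['tool_pos'],s['contact_force'],s['finger_gap'])
im=snap('wrist','w8.png'); t=snap('side','t8.png')
A=cv2.resize(im[60:270,170:370],(400,420)); B=cv2.resize(t[155:235,200:315],(400,278),interpolation=cv2.INTER_CUBIC); B=cv2.copyMakeBorder(B,0,142,0,0,0)
cv2.imwrite('pics/w8b.png',np.hstack([A,B])[:,:,::-1])
E
```

```text
17.25 [585.22 -21.09 206.79] [ 0.63 -0.27 -0.49] 87.41515799684427
```

View pics/w8b.png

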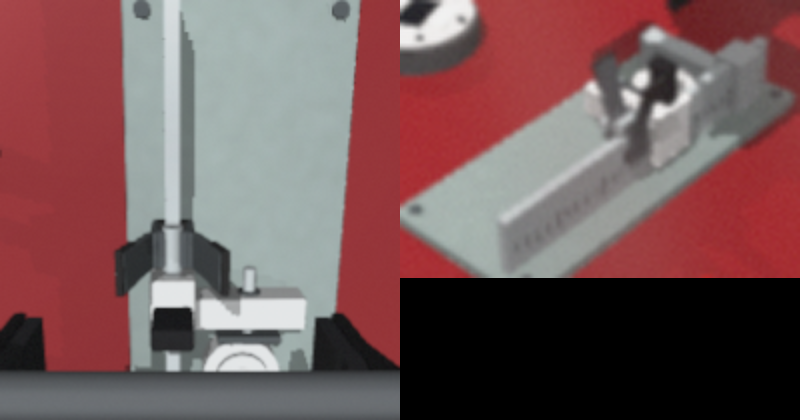

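The clip sits upright astride the beam behind the saddle (column 173, rows 222–293), and the bush is still pinched. One numeric check of spacing, then I hand in.

```bash
python3 - <<'E'
from h import *
import pickle; s=pickle.load(open('s8.pkl','rb'))
np.set_printoptions(precision=1,suppress=True)
w=lambda uv,z: cal(onz('wrist',np.array(uv,float)/2+[170,60],z,s))
print('handles',w([[117,247],[117,295],[229,247],[229,293]],108))
print('pin',w([[173,226],[173,274]],65)); print('tab top',w([[172,307],[172,325]],104))
print('saddle rear',w([[172,279]],68),'arm/plate',w([[250,298],[250,329]],60))
E
```

```text
handles [[-64.5  30.4 108. ]
 [-65.2   6.6 108. ]
 [-12.   30.3 108. ]
 [-11.4   7.5 108. ]]
pin [[-38.4  31.2  65. ]
 [-38.5   3.8  65. ]]
tab top [[-38.8  -1.1 104. ]
 [-38.9 -10.6 104. ]]
saddle rear [[-39.    1.9  68. ]] arm/plate [[  5.8 -12.2  60. ]
 [  6.5 -31.5  60. ]]
```

```bash
python3 -c "
from station import ctrl
print(ctrl.job_done())"
```

```text
the job is handed in; nothing more can be done
None
```

I handed the job in at about 17.4 s on the robot clock, with no verdict shown: the bush is pinched with the anvil about 4.5 mm in, the clip is shut upright on the beam about 36 mm behind the tab, everything is let go, and I moved neither the spare bush nor the ring (positions not re-checked at the end).

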